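# Hold a box of slides over the code reader

## Robot

A 6-joint arm with a two-finger parallel gripper is mounted at the origin on a cart in front of the work surface, level with it; the furniture and walls round the work are solid. World frame = base frame: x ahead of the robot, y to its left, z up, the work surface at z = 0. Lengths are in m, angles in degrees, forces in N, time in s.
With the tool pointing down it reaches from about 0.4 to 0.825 m from the base axis. Payload 7 kg.
Tool frame: the origin (TCP) lies midway between the tips of the shut fingers; the grasp point (between the pads) lies 19 mm behind it; z points along the fingers, y is the line along which they close (so a half turn about z gives the same grasp; the last joint's range is limited). The gripper opens to 88 mm and grips with 3 to 60 N. Pads are 19 mm wide; open, the fingers measure 130 mm over their backs; the gripper's body (78 mm by 193 mm) begins 47 mm behind the grasp point.
Start: joints at [-57.175, 20.546, 0.682, 0, -70.136, -16.507], TCP at [0.19, -0.648, 0.227] pointing down, gripper open.
Joint ranges: [-176.03, 176.03], [-82.01, 121.73], [-58.28, 71.71], [-173.87, 95.51], [-174.79, -0.11], [-173.66, 173.66]. Speed limits (degrees/s): [136.94, 136.94, 172.46, 180, 180, 180].

## Interface

Orientations are given as [roll, pitch, yaw] about the fixed x, y, z axes, in that order (R = Rz(yaw) Ry(pitch) Rx(roll)).
In Python, from plant import ctrl, viewer, close_job gives the robot as it stands. The module is installed in compiled form; this text tells all that it offers.
- The arm moves only by the tool step_arm, never from a script. Its argument "moves" is a list that holds one entry, the list of rows, each a list of 5 numbers: the shift along the world's x, y, z in cm, then the turn about the world's z in rad, then the finger opening in cm, from 0 to 8.76. In form: [[[tx, ty, tz, twist, grip], ...]]. A call has 1 to 10 rows; each row shifts and turns the commanded pose from where the row before left it; what a row does not reach is not made up. A row lasts 1/10 s, in which the tool goes at most 50 mm and 8.59 degrees, less where a joint would pass 70% of its speed; a pose out of reach is approached as far as the arm can. A call with a gripper value outside its range is refused whole. The fingers move at their own pace and stop on an object; the grip force is fixed at half the most. Time passes only in rows, so rows that do not move let the fingers close. It gives the time, the measured TCP pose, the force, the opening and the grip force at its end, in the units of the state.
- ctrl.get_obs(): the state, without advancing time (a new reading comes with each control period).
- viewer.snapshot(name): name is "scene" or "top" or "wrist"; returns (picture, depth): 384x512x3 uint8, blue, green, red; 384x512 float32, m along the optical axis (not along the pixel's ray), 0 where there is no reading.
- viewer.camera_info(name): a dict with "camera_matrix" (3x3 intrinsics, pixels), "eye" and "orientation" of the camera in the world. Camera axes: x right, y down, z forward; pixel columns grow to the right and rows downward; lengths in m; the calibration is good to about 2 mm. The wrist camera is an equidistant fisheye: a pixel r from the principal point sees the ray r / f radians off the axis. A picture is of the moment at which its call begins: read the wrist's pose just before it. camera_info takes no time and is no camera call; for the wrist camera it gives the pose at the moment of the call.
- close_job(): hands the job in; it is judged then, once.
The state is a dict: "clock": time; "joint_pos": joint angles; "qvel": joint speeds; "tau": joint torques, N m; "tool_pos": TCP position; "orientation": TCP orientation; "force": force on the tool from outside, world axes, zero at the start; "moment": the same for the moment, N m; "opening": finger opening in m; "gripper_force": force on a finger pad.
Only numpy, scipy, OpenCV 4.12 (cv2) and the standard library are available. Lean on these libraries where they do the work, as an engineer would, in place of code of your own. Each camera call takes 0.05 s, during which the arm holds its last target. There are 200 camera calls.

## Task

The long white box of microscope slides has its code on the underside. Carry it clear of the tube rack, over the shroud's wall, and hold it level inside the open-topped shroud of the bench code reader, one to two centimetres above the glass, centred on the window and lengthwise along it, touching neither glass nor shroud with the box or the gripper, and leaving the rack, the specimen cup and the dropper bottle undisturbed. Finish while still holding the box there, motionless, so that it can be read; do not put it down or let go.

Things in the scene. Friction and masses are not known exactly. Their poses are not given: they have to be found in the camera images.
- slide_pack_mid (a point): Middle of the loose box of microscope slides: a closed off-white cardboard box, 32 (x) x 82 (y) x 27 (z) mm, about 0.2 to 0.45 kg, lying flat on the grey board. The point is 13.5 mm above its underside; y axis along the 82 mm length, x across the 32 mm width, z up. Grasp it from above across the 32 mm width. It lies left or right of the rack, the reader on the other side.
- reader: Bench code reader fixed on the board, origin at the centre of its underside, z up. White housing 126 (x) x 156 (y) mm with a light shroud (four upright walls 8 mm thick), open at the top, round it: rim 64 mm above the board, inside 110 (x) x 140 (y) mm, floor 30 mm above the board. A grey strip with two buttons, 23 mm high, stands out 24 mm along its -x side.
- reader_window (a point): Centre of the top face of the reader's black glass window, 31 mm above the board and 33 mm below the shroud's rim. The window measures 46 (x) x 100 (y) mm: the point's y axis runs along its length (the length of the housing), z is up. The box is to hover over this point, its length along this y axis, either way round.
- rack: White tube rack with capped tubes, loose, 52 (x) x 150 (y) x 88 (z) mm, origin at the centre of its underside; it stands between box and reader, its length pointing roughly away from the robot. Leave it alone.
- cup: White specimen cup with a lid, loose, 63 mm wide, 69 mm high, origin at the centre of its underside, near the front or the far end of the rack. Leave it alone.
- drop_bottle: Brown dropper bottle, loose, 31 mm wide, 85 mm high, origin at the centre of its underside, near the front or the far end of the rack. Leave it alone.
- board: Grey bench board, fixed, 350 (x) x 630 (y) x 30 mm, origin at the centre of its underside on the counter. Box, reader, rack, cup and bottle stand on its flat top, 30 mm above the counter.

How it is judged (in metres and radians):
At the end, for the whole second after the job is handed in: The box is held still by the fingers alone inside the shroud: its underside 4 to 26 mm above the glass, its centre within 12 mm of the window's centre seen from above, its length within 0.17 rad of the window's, level within 0.12 rad, neither box nor robot touching the reader (z of slide_pack_mid in the frame of reader_window between 0.0175 and 0.0395 m and horizontal distance between slide_pack_mid and reader_window below 0.012 m and angle between the y axis of slide_pack_mid and the y axis of reader_window, either way round below 0.17 rad and angle between slide_pack_mid's own z axis and vertical below 0.12 rad and contact force between slide_pack and the fingers above 1 N and contact force between each of slide_pack, the arm, the fingers and reader below 0.1 N and linear speed of slide_pack below 0.02 m/s and angular speed of slide_pack below 0.15 rad/s); the arm keeps its last pose, push and grip.
It fails at once if the box touches the reader (over 1 N) (contact force between slide_pack and reader above 1 N).
It fails at once if the robot touches the reader (over 1 N) (contact force between any of the arm, the fingers and reader above 1 N).
It fails at once if the tube rack is moved over 15 mm or tipped (distance of rack from where it was at the start of the episode above 0.015 m or angle between rack's own z axis and vertical above 0.2 rad).
It fails at once if the cup is moved over 15 mm or tipped (distance of cup from where it was at the start of the episode above 0.015 m or angle between cup's own z axis and vertical above 0.2 rad).
It fails at once if the dropper bottle is moved over 15 mm or tipped (distance of drop_bottle from where it was at the start of the episode above 0.015 m or angle between drop_bottle's own z axis and vertical above 0.2 rad).
It also fails if it takes over 37 s, if anything falls off the work surface, if the arm or the gripper's body presses on something with over 40 N, if the wrist force passes 120 N, or if a joint passes its speed limit or range.

## Working session

There is one attempt and no reset: what is moved stays moved. The work goes in short steps, Python scripts to look and compute and a tool call to move; the robot and the scene stay as the last step left them, time stands still between calls to the robot, and variables do not carry over. Pictures are saved under pics/ and viewed, at most 10 in all, crops included, and the job is handed in when it is done.

Besides the shell and the picture viewer there is one more tool, called after ">>>" as name(argument=value, ...), one argument or row to a line, values as JSON. step_arm: Moves the arm, as the interface text tells. Its arguments: {"type":"object","properties":{"moves":{"type":"array","items":{"type":"array","items":{"type":"array","items":{"type":"number"}}}}},"required":["moves"]}

```bash
mkdir -p pics; cat > h.py <<'E'
import numpy as np, cv2
from scipy.spatial.transform import Rotation as R
from plant import ctrl, viewer
def rot(o):
    o=np.array(o,float)
    if o.shape==(3,3): return o
    if o.size==4: return R.from_quat(o).as_matrix()
    return R.from_euler('xyz',o,degrees=True).as_matrix()
def cloud(d,ci):
    K=np.array(ci["camera_matrix"]); v,u=np.mgrid[:d.shape[0],:d.shape[1]]
    P=np.dstack([(u-K[0,2])/K[0,0]*d,(v-K[1,2])/K[1,1]*d,d])
    return P@rot(ci["orientation"]).T+np.array(ci["eye"])
E
python3 - <<'E'
from h import *
for n in("top","scene"):
    ci=viewer.camera_info(n); print(n,ci)
    p,d=viewer.snapshot(n); cv2.imwrite(f"pics/{n}0.png",p); np.savez(f"{n}0.npz",p=p,d=d)
    print(d.min(),d.max())
print(ctrl.get_obs())
E
```

```text
top {'camera_matrix': array([[437.84055339,   0.        , 261.52326953],
       [  0.        , 437.84055339, 198.17279868],
       [  0.        ,   0.        ,   1.        ]]), 'eye': array([0.46429183, 0.14434822, 0.91279368]), 'orientation': array([-175.12814652,   -0.59951215,  -90.32396866])}
0.0 1.8019048
scene {'camera_matrix': array([[349.60196071,   0.        , 257.61334936],
       [  0.        , 349.60196071, 187.66920909],
       [  0.        ,   0.        ,   1.        ]]), 'eye': array([0.25868294, 0.61599499, 0.71205702]), 'orientation': array([-139.44238945,    0.89238998, -151.27573392])}
0.0 2.103629
{'clock': 0.1, 'joint_pos': array([-5.71753619e+01,  2.05871292e+01,  6.40697316e-01, -2.16047693e-02,
       -7.01359340e+01, -1.65070879e+01]), 'qvel': array([-0.06479644, -0.10739142,  0.20947741,  0.12358708, -0.02792204,
       -0.01542639]), 'tau': array([-3.03389599e-03, -5.84162772e+01,  2.93748629e+01,  7.01565385e+00,
        1.01312526e-02, -7.38019548e-05]), 'tool_pos': array([ 0.18952719, -0.64739283,  0.22571921]), 'orientation': array([ 1.79915257e+02, -3.93160127e-03, -1.63689803e+02]), 'force': array([ 0.21064762, -0.4177386 , -0.38085049]), 'moment': array([ 0.00156898, -0.02996064, -0.00735816]), 'gripper_force': 0.0, 'opening': 0.08773134073304197}
```

View pics/top0.png

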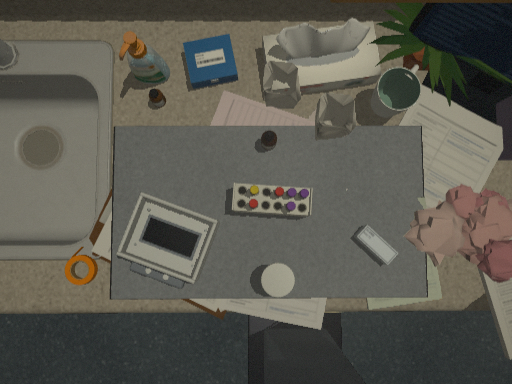

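View pics/scene0.png

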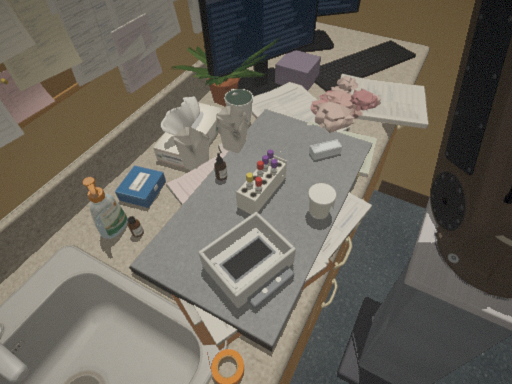

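The top view shows the box at about (377,245), the reader window at (170,237), the rack at (272,200), the cup at (278,280) and the bottle at (268,140). The scene view agrees. I'll measure these next.

```bash
python3 - <<'E'
from h import *
def rect(xy,name,n=None):
    (c,s,a)=cv2.minAreaRect((xy*1000).astype(np.float32)); 
    if s[0]>s[1]: a+=90   # a = direction such that long side is y axis: 
    print(name,len(xy),"c",np.round(c,1),"size",np.round(sorted(s),1),"short-axis dir deg",round(a,1),"mean",(xy.mean(0)*1000).round(1))
    return c,s,a
for n in("top","scene"):
    f=np.load(n+"0.npz");p,d=f["p"],f["d"];ci=viewer.camera_info(n);W=cloud(d,ci);z=W[...,2]
    g=p.min(2).astype(int); ok=d>0
    def comp(m,u,v,r=60):
        k,l=cv2.connectedComponents(m.astype(np.uint8)); 
        ys,xs=np.nonzero(l); j=np.argmin((xs-u)**2+(ys-v)**2); return l==l[ys[j],xs[j]]
    S={"top":dict(box=(377,245),reader=(135,210),win=(170,238),rack=(240,190),cup=(278,280),bot=(268,140),board=(330,170)),
       "scene":dict(box=(325,150),reader=(215,275),win=(246,258),rack=(250,185),cup=(320,192),bot=(221,160),board=(320,250))}[n]
    b=comp(ok&(abs(z-.03)<.006),*S["board"]); print(n,"board z",np.median(z[b]),len(z[b]))
    zb=np.median(z[b])
    for k,lo,hi in(("box",.021,.033),("reader",.058,.07),("rack",.05,.12),("cup",.06,.08),("bot",.06,.1)):
        m=comp(ok&(z-zb>lo)&(z-zb<hi),*S[k]); q=W[m]; rect(q[:,:2],k); print("   z",np.percentile(q[:,2],[5,50,95]).round(4))
    u,v=S["win"]; m=np.zeros(g.shape,bool); m[v-45:v+45,u-55:u+55]=(g<45)[v-45:v+45,u-55:u+55]; m=comp(m,u,v)
    # ray onto glass plane
    K=ci["camera_matrix"]; vv,uu=np.nonzero(m); D=np.c_[(uu-K[0,2])/K[0,0],(vv-K[1,2])/K[1,1],np.ones(len(uu))]@rot(ci["orientation"]).T
    P=ci["eye"]+D*((.061-ci["eye"][2])/D[:,2])[:,None]; rect(P[:,:2],"win"); print("   z",np.median(z[m&ok]))
    # box colour on plane .057
    u,v=S["box"]; m=np.zeros(g.shape,bool); m[v-30:v+30,u-30:u+30]=(g>125)[v-30:v+30,u-30:u+30]; m=comp(m,u,v)
    vv,uu=np.nonzero(m); D=np.c_[(uu-K[0,2])/K[0,0],(vv-K[1,2])/K[1,1],np.ones(len(uu))]@rot(ci["orientation"]).T
    P=ci["eye"]+D*((.057-ci["eye"][2])/D[:,2])[:,None]; rect(P[:,:2],"boxcol")
E
```

```text
top board z 0.030162132498538163 45637
box 712 c [445.3 -89.6] size [32.9 82.2] short-axis dir deg 136.7 mean [445.1 -88.9]
   z [0.0544 0.0573 0.0597]
reader 1276 c [461.6 312.2] size [126.1 156. ] short-axis dir deg 159.2 mean [460.7 313.2]
   z [0.0903 0.0937 0.0963]
rack 2175 c [533. 116.] size [ 52.2 150. ] short-axis dir deg 175.8 mean [532.3 116.2]
   z [0.0832 0.0861 0.1186]
cup 919 c [382.9 107.4] size [61.2 61.5] short-axis dir deg 66.9 mean [383.  107.3]
   z [0.0972 0.0996 0.1019]
bot 73 c [652.  120.5] size [16.3 16.4] short-axis dir deg 43.8 mean [651.1 120.7]
   z [0.094  0.0978 0.1155]
win 1162 c [462.7 312.6] size [44.  99.1] short-axis dir deg 159.2 mean [462.6 312.7]
   z 0.06129257721094922
boxcol 550 c [445.6 -90.3] size [30.5 80.4] short-axis dir deg 136.6 mean [444.8 -91. ]
scene board z 0.03027297925236805 22777
box 288 c [444.6 -90.6] size [35.4 84.5] short-axis dir deg 134.2 mean [444.7 -87.8]
   z [0.053  0.0573 0.0594]
reader 1073 c [461.5 311.9] size [126.8 156.2] short-axis dir deg 159.5 mean [459.4 318.2]
   z [0.0893 0.0935 0.0957]
rack 1167 c [533.  115.2] size [ 52.8 152.4] short-axis dir deg 175.6 mean [531.1 120.9]
   z [0.0837 0.087  0.1184]
cup 524 c [383.4 106.5] size [60.9 63.1] short-axis dir deg 23.7 mean [382.1 109.8]
   z [0.0938 0.0995 0.1012]
bot 50 c [652.2 120.2] size [16.3 17.6] short-axis dir deg 52.0 mean [650.7 122.7]
   z [0.0928 0.0984 0.1147]Traceback (most recent call last):
  File "<stdin>", line 19, in <module>
  File "<stdin>", line 12, in comp
    return _wrapfunc(a, 'argmin', axis=axis, out=out, **kwds)
    return bound(*args, **kwds)
ValueError: attempt to get argmin of an empty sequence
```

```bash
python3 - <<'E'
from h import *
f=np.load("top0.npz");W=cloud(f["d"],viewer.camera_info("top")).reshape(-1,3)
f=np.load("scene0.npz");W=np.r_[W,cloud(f["d"],viewer.camera_info("scene")).reshape(-1,3)]
for y in np.arange(-.6,.45,.1):
    for x0,x1 in((.1,.3),(.3,.55),(.55,.7)):
        m=(abs(W[:,1]-y)<.05)&(W[:,0]>x0)&(W[:,0]<x1)&(W[:,2]<.5)
        print(round(y,2),x0,x1,m.sum(),W[m,2].max().round(3) if m.any() else None)
E
```

```text
-0.6 0.1 0.3 924 0.027
-0.6 0.3 0.55 1068 0.024
-0.6 0.55 0.7 333 0.021
-0.5 0.1 0.3 1208 0.031
-0.5 0.3 0.55 968 0.038
-0.5 0.55 0.7 947 0.268
-0.4 0.1 0.3 1738 0.031
-0.4 0.3 0.55 1492 0.086
-0.4 0.55 0.7 3007 0.279
-0.3 0.1 0.3 1507 0.031
-0.3 0.3 0.55 8525 0.097
-0.3 0.55 0.7 4062 0.055
-0.2 0.1 0.3 1008 -0.791
-0.2 0.3 0.55 8146 0.112
-0.2 0.55 0.7 4280 0.186
-0.1 0.1 0.3 2687 0.001
-0.1 0.3 0.55 8517 0.09
-0.1 0.55 0.7 4330 0.035
-0.0 0.1 0.3 9356 0.5
-0.0 0.3 0.55 8467 0.117
-0.0 0.55 0.7 5522 0.142
0.1 0.1 0.3 13479 0.473
0.1 0.3 0.55 10692 0.123
0.1 0.55 0.7 4526 0.121
0.2 0.1 0.3 1681 0.219
0.2 0.3 0.55 10379 0.121
0.2 0.55 0.7 5287 0.12
0.3 0.1 0.3 300 -0.889
0.3 0.3 0.55 11696 0.098
0.3 0.55 0.7 5312 0.036
0.4 0.1 0.3 337 -0.887
0.4 0.3 0.55 12370 0.098
0.4 0.55 0.7 5938 0.036
```

>>> step_arm(
  moves=[
    [[1.7,3.7,0,0.053,8.7],[1.7,3.7,0,0.053,8.7],[1.7,3.7,0,0.053,8.7],[1.7,3.7,0,0.053,8.7],[1.7,3.7,0,0.053,8.7],[1.7,3.7,0,0.053,8.7],[1.7,3.7,0,0.053,8.7],[1.7,3.7,0,0.053,8.7],[1.7,3.7,0,0.053,8.7],[1.7,3.7,0,0.053,8.7]],
  ],
)

```text
clock: 1.1
tool_pos: [0.3598, -0.2762, 0.2265]
orientation: [180.0, 0.0, -133.2]
force: [2.0, 0.3, 0.3]
opening: 0.087
gripper_force: 0.0
```

>>> step_arm(
  moves=[
    [[1.7,3.7,0,0,8.7],[1.7,3.7,0,0,8.7],[1.7,3.7,0,0,8.7],[1.7,3.7,0,0,8.7],[1.7,3.8,0,0,8.7],[0,0,-2.5,0,8.7],[0,0,-2.5,0,8.7],[0,0,-2.0,0,8.7],[0,0,0,0,8.7],[0,0,0,0,8.7]],
  ],
)

```text
clock: 2.1
tool_pos: [0.4446, -0.0919, 0.1569]
orientation: [180.0, -0.0, -133.3]
force: [1.0, -0.2, 0.5]
opening: 0.0872
gripper_force: 0.0
```

```bash
python3 - <<'E'
from h import *
ci=viewer.camera_info("wrist");p,d=viewer.snapshot("wrist");cv2.imwrite("pics/w1.png",p);o=ctrl.get_obs()
print(ci,o["tool_pos"],o["orientation"])
K=np.array(ci["camera_matrix"]);v,u=np.mgrid[:384,:512];x=(u-K[0,2])/K[0,0];y=(v-K[1,2])/K[1,1];r=np.hypot(x,y)+1e-9
s=np.tan(np.minimum(r,1.4))/r
P=np.dstack([x*s,y*s,np.ones_like(x)])*d[...,None]@rot(ci["orientation"]).T+ci["eye"]
m=(d>0)&(abs(P[...,2]-.057)<.008)&(np.hypot(P[...,0]-.445,P[...,1]+.09)<.07)
q=P[m]; print(m.sum(),np.median(q[:,2]),cv2.minAreaRect((q[:,:2]*1000).astype(np.float32)))
E
```

```text
{'camera_matrix': array([[297.31863964,   0.        , 253.43856353],
       [  0.        , 297.31863964, 187.61787369],
       [  0.        ,   0.        ,   1.        ]]), 'eye': array([ 0.38630647, -0.15271053,  0.31465764]), 'orientation': array([ 1.62139574e+02, -3.09887871e-02,  1.36669462e+02])} [ 0.44515989 -0.09190697  0.15746167] [-1.79957201e+02  2.32007749e-02 -1.33308625e+02]
3069 0.056547217902235325 ((455.9512023925781, -102.44139862060547), (85.7013168334961, 65.11692810058594), 47.294822692871094)
```

View pics/w1.png

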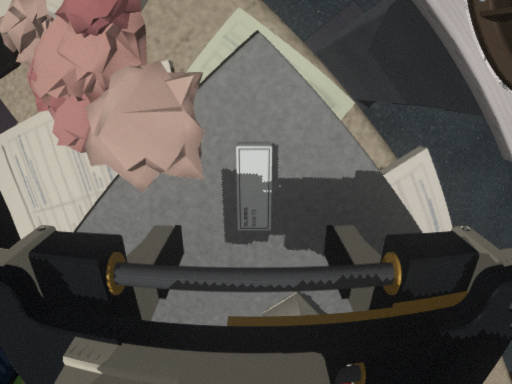

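The wrist view shows the box at (254,187), upright in the picture and midway between the fingers, so it is lined up with the gripper. Next I descend and grip.

>>> step_arm(
  moves=[
    [[0,0.1,-3,0,8.7],[0,0,-3,0,8.7],[0,0,-3,0,8.7],[0,0,-2,0,8.7],[0,0,-1,0,8.7],[0,0,-0.4,0,8.7],[0,0,0,0,8.7],[0,0,0,0,8.7]],
  ],
)

```text
clock: 2.95
tool_pos: [0.4456, -0.0907, 0.0336]
orientation: [-179.9, 0.1, -133.3]
force: [-0.8, -0.2, -0.4]
opening: 0.0874
gripper_force: 0.0
```

>>> step_arm(
  moves=[
    [[0,0,0,0,6],[0,0,0,0,4],[0,0,0,0,2],[0,0,0,0,1],[0,0,0,0,1],[0,0,0,0,1],[0,0,0,0,1],[0,0,0,0,1],[0,0,0,0,1],[0,0,0,0,1]],
  ],
)

```text
clock: 3.95
tool_pos: [0.4446, -0.0908, 0.0325]
orientation: [-180.0, 0.0, -133.3]
force: [0.6, -0.4, -0.7]
opening: 0.0319
gripper_force: 30.0
```

Gripped at an opening of 31.9 mm with 30 N. Next is a gentle lift.

>>> step_arm(
  moves=[
    [[0,0,0.5,0,1],[0,0,1,0,1],[0,0,1.5,0,1],[0,0,2,0,1],[0,0,2,0,1],[0,0,2,0,1],[0,0,2,0,1],[0,0,1.5,0,1],[0,0,1,0,1],[0,0,0.5,0,1]],
  ],
)

```text
clock: 4.95
tool_pos: [0.4448, -0.0907, 0.1738]
orientation: [-180.0, 0.1, -133.3]
force: [0.4, -0.4, -1.0]
opening: 0.0317
gripper_force: 30.0
```

```bash
python3 - <<'E'
from h import *
o=ctrl.get_obs();print(o["tool_pos"],o["force"],o["moment"],o["opening"])
p,d=viewer.snapshot("wrist");q,_=viewer.snapshot("scene")
cv2.imwrite("pics/w2.png",np.hstack([p[100:300,100:420],q[60:260,180:500]]))
E
```

```text
[ 0.44477371 -0.09073105  0.17375394] [ 0.44348564 -0.42667173 -0.98454514] [0.01916841 0.0088122  0.003127  ] 0.03173510397319755
```

View pics/w2.png

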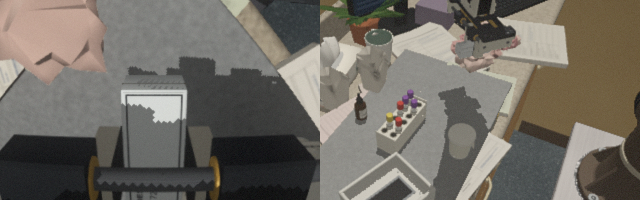

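The left half shows the box held between the pads. In the right half it is up off the board, clear of the rack. Next I carry it over.

>>> step_arm(
  moves=[
    [[0.1,1,0,0.03,1],[0.1,2,0,0.03,1],[0.1,3,0,0.03,1],[0.2,4,0,0.03,1],[0.2,4,0,0.03,1],[0.2,4,0,0.03,1],[0.2,4,0,0.03,1],[0.2,4,0,0.03,1],[0.1,4,0,0.03,1],[0.1,4,0,0.03,1]],
  ],
)

```text
clock: 6.05
tool_pos: [0.4587, 0.2511, 0.1715]
orientation: [180.0, -0.1, -116.0]
force: [1.4, -0.4, -3.3]
opening: 0.0318
gripper_force: 30.0
```

>>> step_arm(
  moves=[
    [[0.1,3,0,0.03,1],[0.1,2,0,0.03,1],[0,1.2,0,0.033,1],[0,0,0,0,1],[0,0,0,0,1],[0,0,0,0,1]],
  ],
)

```text
clock: 6.65
tool_pos: [0.4615, 0.3101, 0.1725]
orientation: [180.0, -0.0, -110.9]
force: [-0.2, -0.6, -3.4]
opening: 0.0315
gripper_force: 30.0
```

```bash
python3 - <<'E'
from h import *
o=ctrl.get_obs();print(o["tool_pos"],o["orientation"],o["force"],o["opening"])
s=[]
for n in("scene","wrist","top"):
    p,d=viewer.snapshot(n);s.append(p);np.savez(n+"3.npz",p=p,d=d)
cv2.imwrite("pics/s3.png",np.hstack([cv2.resize(s[0][130:330,140:340],(400,400)),s[1][:,56:456][:384].copy() if 0 else cv2.resize(s[1][60:360,100:400],(400,400))]))
E
```

```text
[0.46149402 0.31005621 0.17251881] [ 1.79987733e+02 -2.49783444e-02 -1.10862879e+02] [-0.16128322 -0.56375344 -3.36250369] 0.031533981444811635
```

View pics/s3.png

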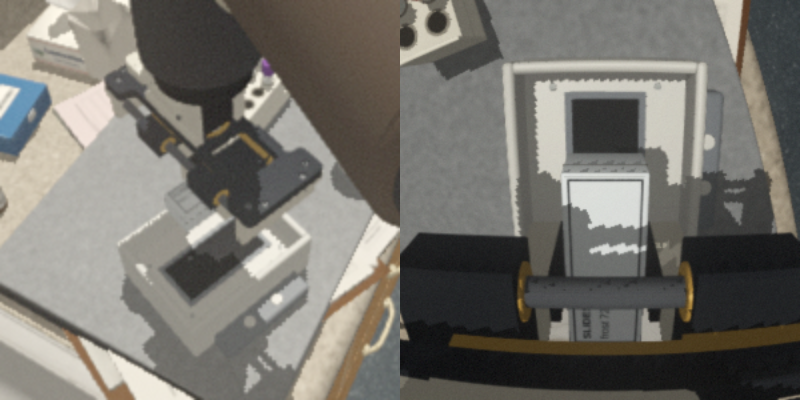

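The left half shows the box above the shroud. In the right half it is lined up with the window, at about (605,250) in the composite. Next I check its level and centring from the wrist depth.

```bash
cat > lv.py <<'E'
from h import *
o=ctrl.get_obs();ci=viewer.camera_info("wrist");p,d=viewer.snapshot("wrist")
K=np.array(ci["camera_matrix"]);v,u=np.mgrid[:384,:512];x=(u-K[0,2])/K[0,0];y=(v-K[1,2])/K[1,1];r=np.hypot(x,y)+1e-9
P=np.dstack([x*np.tan(r)/r,y*np.tan(r)/r,np.ones_like(x)])*d[...,None]@rot(ci["orientation"]).T+ci["eye"]
t=o["tool_pos"];a=np.radians(o["orientation"][2]); e=np.array([np.cos(a),np.sin(a)]); n=np.array([-e[1],e[0]])
Q=P-t; l=Q[...,:2]@e; w=Q[...,:2]@n; h=Q[...,2]
m=(d>0)&(abs(w)<.013)&(abs(l)<.08)&(abs(h-.024)<.018)
print("tcp",t,o["orientation"],m.sum(),"l range",np.percentile(l[m],[0,2,98,100]).round(4))
for i in range(3):
    A=np.c_[l[m],w[m],np.ones(m.sum())];c=np.linalg.lstsq(A,h[m],rcond=None)[0];res=np.abs(h-(l*c[0]+w*c[1]+c[2])); m=m&(res<.005)
print("slopes along,across,h0",c.round(4),m.sum(),"l",l[m].min().round(4),l[m].max().round(4))
mm=(d>0)&(abs(l+np.sign(0))<.05)&(abs(w)<.03)&(abs(h-c[2]-c[0]*l)<.004)
for s in(1,-1):
    k=mm&(s*l>.015); print("w edges",s,np.percentile(w[k],[1,99]).round(4) if k.any() else None)
E
python3 lv.py
```

```text
tcp [0.46175372 0.31038773 0.17282334] [-1.79995177e+02  1.79844107e-02 -1.10861185e+02] 5685 l range [-0.0394 -0.0367  0.0402  0.0406]
slopes along,across,h0 [-0.0041 -0.0028  0.024 ] 5312 l -0.0394 0.0406
w edges 1 [-0.0166  0.0147]
w edges -1 [-0.0165  0.0148]
```

Box is level and centred on the TCP; its underside is 3 mm below the TCP. Next I lower it to about 15 mm above the glass.

>>> step_arm(
  moves=[
    [[0.05,0.2,-0.5,0,1],[0,0,-1,0,1],[0,0,-1.5,0,1],[0,0,-1.5,0,1],[0,0,0,0,1],[0,0,0,0,1]],
  ],
)

```text
clock: 7.45
tool_pos: [0.462, 0.313, 0.1271]
orientation: [180.0, -0.1, -110.8]
force: [0.1, -0.5, -3.2]
opening: 0.0319
gripper_force: 30.0
```

>>> step_arm(
  moves=[
    [[0,0,-1,0,1],[0,0,-1,0,1],[0,0,-1,0,1],[0,0,-0.8,0,1],[0,0,-0.6,0,1],[0,0,-0.4,0,1],[0,0,0,0,1],[0,0,0,0,1],[0,0,0,0,1]],
  ],
)

```text
clock: 8.35
tool_pos: [0.4623, 0.3134, 0.0799]
orientation: [-180.0, 0.0, -110.8]
force: [-0.2, -0.1, -3.7]
opening: 0.0316
gripper_force: 30.0
```

```bash
python3 lv.py; python3 - <<'E'
from h import *
o=ctrl.get_obs();print(o["qvel"].round(2),o["force"],o["gripper_force"],o["clock"])
s=[viewer.snapshot(n)[0] for n in("scene","wrist")]
cv2.imwrite("pics/s4.png",np.hstack([cv2.resize(s[0][130:330,140:340],(400,400)),cv2.resize(s[1][60:360,100:400],(400,400))]))
E
```

```text
tcp [0.46232631 0.31344437 0.07994165] [-1.79985445e+02  3.55488886e-02 -1.10790862e+02] 6531 l range [-0.0392 -0.0364  0.0785  0.0795]
slopes along,across,h0 [-0.075  -0.0027  0.0241] 5686 l -0.0392 0.0791
w edges 1 [-0.0166  0.0147]
w edges -1 [-0.0164  0.0147]
[-0.03 -0.06 -0.14 -0.1  -0.01 -0.03] [ 0.89078423 -0.35340429 -3.48635651] 29.999727308750153 8.4
```

View pics/s4.png

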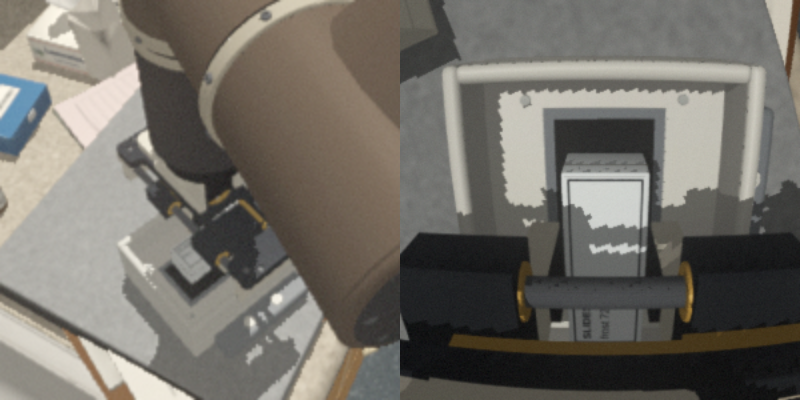

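The box sits inside the shroud over the window, at (605,250) in the right half, and its place in the wrist view hasn't changed. The slope of 0.075 comes from rim pixels in the fit (l up to 79 mm). The force reading is about the box's weight and nothing is touching, so I'm handing it in.

```bash
python3 -c "
from plant import close_job
print(close_job())"
```

```text
the job is handed in; nothing more can be done
None
```

The job is handed in with the slide box held still, level and lengthwise in the shroud, about 16 mm above the glass and within about 2 mm of the window's centre by my measurements; no verdict was returned.

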